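# Set the lens height of an inspection stand with a gauge

## Robot

A 7-joint arm with a two-finger parallel gripper is mounted at the origin on the work surface. World frame = base frame: x ahead of the robot, y to its left, z up, the work surface at z = 0. Lengths are in mm, angles in rad, forces in N, time in s.
With the tool pointing down it reaches from about 425 to 950 mm from the base axis. Payload 16.7 kg.
Tool frame: the origin (TCP) lies midway between the tips of the shut fingers; the grasp point (between the pads) lies 19 mm behind it; z points along the fingers, y is the line along which they close (so a half turn about z gives the same grasp; the last joint's range is limited). The gripper opens to 94 mm and grips with 3 to 60 N. Pads are 16 mm wide; open, the fingers measure 119 mm over their backs; the gripper's body (75 mm by 177 mm) begins 78 mm behind the grasp point.
Start: joints at [1.149, 0.426, 0.074, 1.606, -0.034, 1.111, -0.067], TCP at [181.184, -650.19, 205.467] pointing down, gripper open.
Joint ranges: [-2.85, 2.85], [-0.5, 2.14], [-1.23, 1.37], [0.21, 2.46], [-1.02, 4.16], [0.16, 2.05], [-2.73, 2.73]. Speed limits (rad/s): [1.89, 1.89, 2.39, 2.39, 3.01, 3.01, 3.01].

## Interface

Orientations are given as a 3x3 rotation matrix whose columns are the frame's x, y, z axes.
In Python, from workcell import robot gives the robot as it stands.
- The arm moves only by the tool apply_moves, never from a script. Its argument "series" is text: rows parted by semicolons, each of 7 numbers parted by spaces: the shift along the tool's x, y, z in mm, then the turn, a rotation vector about the tool's x, y, z in degrees, then the opening, from -1 (shut) to 1 (fully open). A call has 1 to 10 rows; each row shifts and turns the commanded pose from where the row before left it, along the tool's axes as they then stand; what a row does not reach is not made up. A row lasts 1/10 s, in which the tool goes at most 50 mm and 8.59 degrees, less where a joint would pass 70% of its speed; a pose out of reach is approached as far as the arm can. A call with a gripper value outside its range is refused whole. The fingers move at their own pace and stop on an object; the grip force is fixed at half the most. Time passes only in rows, so rows that do not move let the fingers close. It gives the time, the measured TCP pose, the force, the opening and the grip force at its end, in the units of the state.
- robot.get_obs(): the state, without advancing time (a new reading comes with each control period).
- robot.read_camera(name): name is "scene" or "side" or "wrist"; returns a dict with "frame" (480x640x3 uint8, red, green, blue), "depth" (480x640 float32, mm along the optical axis (not along the pixel's ray), 0 where there is no reading), "camera_matrix" (3x3 intrinsics, pixels), "R" (3x3) and "t" (3): a world point X has camera coordinates R X + t. Camera axes: x right, y down, z forward; pixel columns grow to the right and rows downward; lengths in mm; the calibration is good to about 2 mm. A picture is of the moment at which its call begins.
- robot.hand_in(): hands the job in; it is judged then, once.
The state is a dict: "t": time; "q": joint angles; "dq": joint speeds; "joint_efforts": joint torques, N m; "eef_pos": TCP position; "tool_rot": TCP orientation; "ft_force": force on the tool from outside, world axes, zero at the start; "wrist_torque": the same for the moment, N m; "opening": finger opening in mm; "finger_force": force on a finger pad.
Only numpy, scipy, OpenCV 4.12 (cv2) and the standard library are available. Lean on these libraries where they do the work, as an engineer would, in place of code of your own. Each camera call takes 0.05 s, during which the arm holds its last target. There are 200 camera calls.

## Task

Stand the taller of the two steel setting gauges upright, wholly on the round rubber inset of the inspection stand's base, and let go of it. Then draw the camera post straight up in its snug sleeve, without forcing it sideways, tilting it, swinging its arm round or pulling it out, until the lower rim of the lens is level with the top of that gauge, and finish while holding the post there in the gripper, still partly in the sleeve. Leave the shorter gauge, the jar and the glass dish where they are.

Things in the scene. Friction and masses are not known exactly. Their poses are not given: they have to be found in the camera images.
- stand: Fixed stand: white base plate 240 (its x) by 150 (y) by 12 mm, flat on the bench. Origin: centre of its underside; x points from the inset end to the sleeve end, z up. Centred 75 mm along +x stands an aluminium sleeve block 50 x 50 mm, top 92 mm above the bench; a small black clamp knob is on its far side.
- inset (a point): Centre of the round dark rubber inset, 64 mm in diameter, flush with the base plate's top (12 mm above the bench), 80 mm from the plate's centre along its -x. The gauge is to stand here.
- sleeve_mouth (a point): Centre of the bore's mouth on top of the sleeve, 92 mm above the bench. The vertical round blind bore is 72 mm deep and about 1 mm wider than the post; polished, so the post slides lightly when pulled straight and binds when pushed sideways.
- post: Loose round steel post, 16 mm thick, 175 mm long, about 0.45 kg (varies) with its load, standing on the bore's bottom. Origin: centre of its foot, 20 mm above the bench; z up along the post. A black clamp ring, 34 mm wide, sits 80 to 106 mm above the foot; the bare post above it is the grip. From the ring an arm runs along -x (to the inset) to an upright camera head.
- post_top (a point): Centre of the post's top end, 175 mm above its foot, 195 mm above the bench at the start.
- lens_rim (a point): Centre of the lens's lower rim (26 mm wide), at the bottom of the camera head: 75 mm from the post's axis along the post's -x, 40 mm above the post's foot; 60 mm above the bench at the start. It rises with the post. The head is 34 mm in diameter and its top is 140 mm above the post's foot.
- gauge_tall: The taller setting gauge: plain steel cylinder 24 mm in diameter on a foot 34 mm in diameter and 8 mm thick, 85 mm high in all, 0.3 kg (varies), loose, upright on the bench. Origin: centre of its underside, z up. Standing on the inset its top is 97 mm above the bench.
- gauge_short: The shorter setting gauge: same shape, 60 mm high, loose, upright on the bench. Origin: centre of its underside. Leave it alone.
- jar: Closed specimen jar with a white cap, 60 mm in diameter, 85 mm high, on the bench. Origin: centre of its underside. Leave it alone.
- dish: Covered glass dish, 94 mm in diameter, 18 mm high, on the bench. Origin: centre of its underside. Leave it alone.
Not all that is in view belongs to the job. Of the things like the post, leave any that is yellow; of the rest the larger one is meant.

How it is judged (in metres and radians):
On the way:
1. the taller gauge stands upright and released on the inset, the post still fully down (horizontal distance between gauge_tall and inset below 0.016 m and z of gauge_tall in the frame of stand between 0.009 and 0.016 m and angle between gauge_tall's own z axis and vertical below 0.06 rad and contact force between the fingers and gauge_tall below 0.1 N and z of post in the frame of stand below 0.028 m), for 0.2 s.
At the end, for the whole second after the job is handed in: Taller gauge released, upright, still, within 16 mm of the inset centre; lens rim level with its top within 6 mm; post held by the fingers (over 2 N), still, upright within 0.06 rad, foot 20 mm or more deep, arm within 0.35 rad of the stand axis, under 25 N on the sleeve, off the gauge (horizontal distance between gauge_tall and inset below 0.016 m and z of gauge_tall in the frame of stand between 0.009 and 0.016 m and angle between each of gauge_tall, post's own z axis and vertical below 0.06 rad and contact force between each of the fingers, post and gauge_tall below 0.1 N and linear speed of each of gauge_tall, post below 0.02 m/s and z of lens_rim in the frame of gauge_tall between 0.079 and 0.091 m and horizontal distance between post and sleeve_mouth below 0.004 m and z of post in the frame of stand below 0.072 m and angle between the x axis of post and the x axis of stand, either way round below 0.35 rad and contact force between the fingers and post above 2 N and contact force between post and stand below 25 N); the arm keeps its last pose, push and grip.
It fails at once if the shorter gauge, the jar or the glass dish is moved by more than 30 mm (distance of any of gauge_short, jar, dish from where it was at the start of the episode above 0.03 m).
It fails at once if the post is pulled out of the sleeve (z of post in the frame of stand above 0.09 m).
It fails at once if the post is forced against the sleeve with more than 70 N (contact force between post and stand above 70 N).
It fails at once if the post is tilted by more than 0.1 rad (angle between post's own z axis and vertical above 0.1 rad).
It fails at once if the post's arm is swung more than 0.5 rad from the stand's long axis (angle between the x axis of post and the x axis of stand, either way round above 0.5 rad).
It also fails if it takes over 58 s, if anything falls off the work surface, if the arm or the gripper's body presses on something with over 40 N, if the wrist force passes 120 N, or if a joint passes its speed limit or range.

## Working session

There is one attempt and no reset: what is moved stays moved. The work goes in short steps, Python scripts to look and compute and a tool call to move; the robot and the scene stay as the last step left them, time stands still between calls to the robot, and variables do not carry over. Pictures are saved under pics/ and viewed, at most 10 in all, crops included, and the job is handed in when it is done.

Besides the shell and the picture viewer there is one more tool, called by a JSON object that holds its "name" and its "arguments", one argument or row to a line. apply_moves: Moves the arm, as the interface text tells. Its arguments: {"type":"object","properties":{"series":{"type":"string"}},"required":["series"]}

```bash
mkdir -p pics
python3 - <<'E'
from workcell import robot
import cv2, numpy as np
o=robot.get_obs(); print({k:np.round(v,3).tolist() for k,v in o.items()})
for n in ("scene","side"):
    c=robot.read_camera(n); np.savez(f"{n}0.npz",**c)
    cv2.imwrite(f"pics/{n}0.png",c["frame"][:,:,::-1]); print(n,c["camera_matrix"].round(1).tolist(),c["R"].round(3).tolist(),c["t"].round(1).tolist(),(c["depth"]>0).mean())
E
```

```text
{'t': 0.0, 'q': [1.149, 0.427, 0.074, 1.607, -0.034, 1.111, -0.067], 'dq': [-0.0, -0.001, 0.001, 0.002, 0.001, -0.001, 0.0], 'joint_efforts': [-0.0, -93.582, 3.667, -45.419, -0.049, 0.02, 0.0], 'eef_pos': [181.113, -649.798, 204.779], 'tool_rot': [[0.963, 0.268, -0.0], [0.268, -0.963, 0.001], [-0.0, -0.001, -1.0]], 'ft_force': [0.478, -0.395, -0.232], 'wrist_torque': [0.037, 0.009, -0.003], 'finger_force': 0.0, 'opening': 94.08}
scene [[458.4, 0.0, 309.4], [0.0, 458.4, 241.5], [0.0, 0.0, 1.0]] [[0.389, 0.921, -0.01], [0.728, -0.314, -0.609], [-0.564, 0.229, -0.793]] [-267.9, -366.1, 1500.9] 0.996015625
side [[468.3, 0.0, 317.5], [0.0, 468.3, 235.0], [0.0, 0.0, 1.0]] [[0.998, -0.057, 0.004], [-0.04, -0.755, -0.654], [0.041, 0.653, -0.757]] [-608.4, 141.9, 1157.5] 0.99603515625
```

View pics/scene0.png

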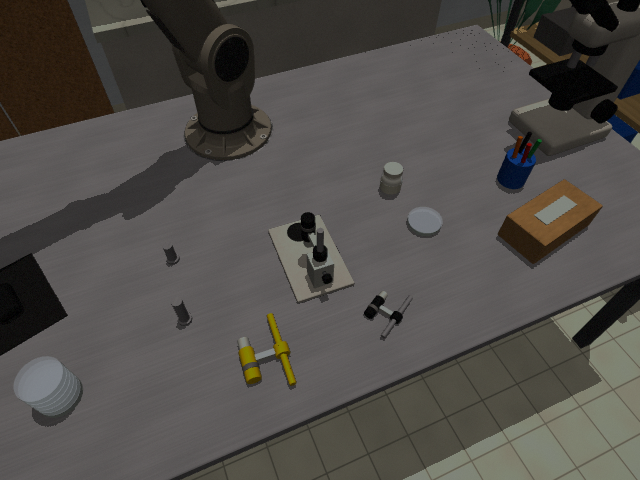

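View pics/side0.png

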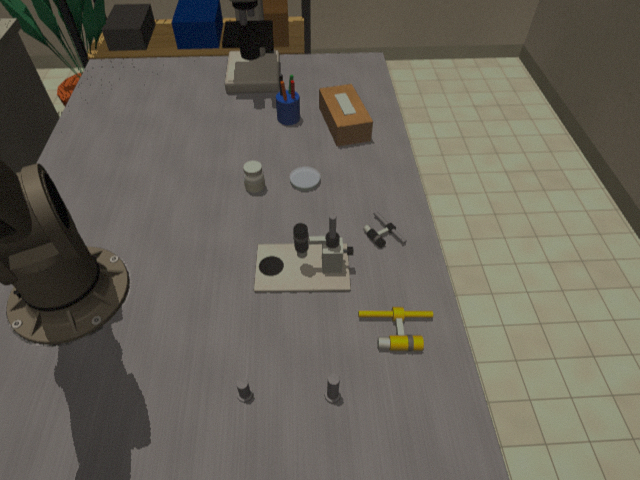

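The scene view shows the stand (plate around 310,257; inset 298,232; post 320,240), the gauges at about (171,255) and (182,312), the jar (392,178) and the dish (425,221). The side view shows the plate around (303,267), the inset (271,266), the post (332,230), and the gauges at (244,392) and (333,390).

```bash
cat > h.py <<'E'
import numpy as np, cv2
def cloud(c):
    K,R,t,d=c["camera_matrix"],c["R"],c["t"],c["depth"].astype(float)
    v,u=np.mgrid[:d.shape[0],:d.shape[1]]
    P=np.stack([(u-K[0,2])/K[0,0]*d,(v-K[1,2])/K[1,1]*d,d],-1)
    return (P-t)@R
def proj(c,X):
    p=c["camera_matrix"]@(c["R"]@np.asarray(X,float)+c["t"]); return p[:2]/p[2]
def ray(c,uv,z):
    K,R,t=c["camera_matrix"],c["R"],c["t"]
    d=R.T@np.linalg.solve(K,[uv[0],uv[1],1.]); o=-R.T@t
    return o+d*(z-o[2])/d[2]
E
python3 - <<'E'
from h import *
for n,boxes in (("scene",dict(gA=(155,235,190,272),gB=(165,288,202,332),jar=(376,155,408,200),dish=(402,202,446,240),stand=(262,205,360,310))),
 ("side",dict(gA=(230,370,260,408),gB=(318,368,348,408),jar=(236,155,270,198),dish=(284,162,326,196),stand=(248,205,358,298)))):
    c=dict(np.load(n+"0.npz")); P=cloud(c); f=c["frame"]; 
    for k,(a,b,e,g) in boxes.items():
        p=P[b:g,a:e].reshape(-1,3); m=p[:,2]>(6 if k!="stand" else 6); q=p[m]
        if k!="stand":
            zt=np.percentile(q[:,2],98); top=q[q[:,2]>zt-6]
            print(n,k,"ztop",zt.round(1),"top ctr",((top.max(0)+top.min(0))/2).round(1),"all",q.min(0).round(),q.max(0).round(),len(top))
        else:
            s=f[b:g,a:e].reshape(-1,3).astype(int)
            pl=(abs(p[:,2]-12)<5); r=cv2.minAreaRect(p[pl][:,:2].astype(np.float32)); print(n,"plate",r, pl.sum())
            dk=pl&(s.max(1)<50); print("dark on plate",np.median(p[dk],0),cv2.minEnclosingCircle(p[dk][:,:2].astype(np.float32)),dk.sum())
            for z0,z1 in ((86,96),(150,165),(175,200)):
                h=p[(p[:,2]>z0)&(p[:,2]<z1)]; print(z0,z1,len(h),h.min(0).round(),h.max(0).round()) if len(h) else print(z0,0)
E
```

```text
scene gA ztop 928.8 top ctr [1217.4 -212.5  964.9] all [ 429. -295.    6.] [1217. -212.  965.] 5
scene gB ztop 86.5 top ctr [ 916.3 -258.4  523. ] all [ 615. -308.    6.] [1217. -212.  965.] 83
scene jar ztop 86.6 top ctr [818.5  83.2 522.8] all [ 420. -212.    7.] [1217.  382.  965.] 193
scene dish ztop 20.9 top ctr [884.2 105.7 489.9] all [ 549. -212.    6.] [1217.  425.  965.] 516
scene plate ((576.4223022460938, 46.39379119873047), (150.28675842285156, 241.8343963623047), 87.61231994628906) 2872
dark on plate [493.9813342   39.99175224  10.39346589] ((581.6049194335938, 46.80223083496094), 115.90937042236328) 208
86 96 258 [575.  18.  86.] [678.  69.  95.]
150 165 172 [559.  28. 150.] [658.  61. 165.]
175 200 67 [640.  36. 175.] [658.  51. 196.]
side gA ztop 62.8 top ctr [ 497.1 -477.   514. ] all [ 424. -683.    6.] [ 566. -269.  971.] 102
side gB ztop 86.3 top ctr [ 600.5 -483.4  525.9] all [ 566. -683.    6.] [ 640. -284.  971.] 114
side jar ztop 87.3 top ctr [ 490.7 -152.   526.2] all [ 411. -683.    6.] [566. 379. 971.] 176
side dish ztop 20.8 top ctr [ 590.4 -130.7  493. ] all [ 545. -683.    6.] [639. 422. 971.] 435
side plate ((572.302490234375, 42.71001052856445), (152.74429321289062, 240.28741455078125), 87.23597717285156) 3534
dark on plate [492.72284246  49.21352416  11.11476883] ((492.6297607421875, 48.942108154296875), 30.81290626525879) 331
86 96 230 [556.  13.  86.] [673.  65.  96.]
150 165 174 [554.  25. 150.] [652.  56. 165.]
175 200 65 [637.  31. 176.] [651.  48. 196.]
```

Run:
```python
from h import *
for n,boxes in (("scene",dict(gA=(155,235,190,272),gB=(165,288,202,332),post=(262,205,360,310))),
 ("side",dict(gA=(230,370,260,408),gB=(318,368,348,408),post=(248,205,358,298)))):
    c=dict(np.load(n+"0.npz")); P=cloud(c)
    for k,(a,b,e,g) in boxes.items():
        p=P[b:g,a:e].reshape(-1,3); q=p[(p[:,2]>6)&(p[:,2]<205)]
        zt=np.percentile(q[:,2],99.3); top=q[q[:,2]>zt-3]
        print(n,k,zt.round(1),((top.max(0)+top.min(0))/2).round(1),top.mean(0).round(1),(top.max(0)-top.min(0)).round(1),len(top))
        if k!="post": print("  all",q[(q[:,2]>14)].min(0).round(1),q[(q[:,2]>14)].max(0).round(1))
```

```text
scene gA 61.1 [ 444.8 -279.9   59.7] [ 445.7 -280.4   59.2] [22.9 21.2  3.2] 24
  all [ 428.8 -292.    14.7] [ 457.5 -268.9   61.3]
scene gB 86.4 [ 628.2 -292.3   85.3] [ 629.1 -291.5   84.8] [21.2 20.6  3.4] 31
  all [ 615.3 -304.4   14.3] [ 640.6 -280.9   87. ]
scene post 191.0 [649.   43.7 192.2] [649.9  43.3 192.3] [18.  15.   8.3] 40
side gA 62.1 [ 438.4 -283.8   61.4] [ 438.8 -284.5   60.5] [20.5 19.9  4.6] 38
  all [ 428.2 -296.9   14.7] [ 451.1 -270.1   63.7]
side gB 86.7 [ 623.8 -295.8   86.5] [ 623.4 -296.4   84.9] [21.9 20.1  5.3] 53
  all [ 611.6 -308.1   14.6] [ 635.1 -283.7   89.1]
side post 187.4 [644.   39.7 190.5] [644.1  38.4 191.6] [13.7 16.6 11.5] 45
```

{"name": "apply_moves", "arguments": {
  "series": "20 -8 0 0 0 0 1;40 -17 0 0 0 0 1;42 -18 0 0 0 0 1;42 -18 0 0 0 0 1;42 -18 0 0 0 0 1;42 -18 0 0 0 0 1;42 -18 0 0 0 0 1;42 -18 0 0 0 0 1;42 -18 0 0 0 0 1;42 -18 0 0 0 0 1"
}}

```text
t: 1.1
eef_pos: [518.4, -379.6, 205.3]
tool_rot: [[0.963, 0.268, -0.0], [0.268, -0.963, 0.0], [-0.0, -0.0, -1.0]]
ft_force: [0.4, -1.1, -0.3]
opening: 94.0
finger_force: 0.0
```

{"name": "apply_moves", "arguments": {
  "series": "42 -18 0 0 0 0 1;42 -18 0 0 0 0 1;30 -13 0 0 0 0 1;14 -6 0 0 0 0 1;0 0 0 0 0 6 1;0 0 0 0 0 6 1;0 0 0 0 0 6 1;0 0 0 0 0 0 1;0 0 0 0 0 0 1"
}}

```text
t: 2.0
eef_pos: [625.4, -294.2, 205.4]
tool_rot: [[0.999, -0.04, -0.0], [-0.04, -0.999, -0.0], [-0.0, 0.0, -1.0]]
ft_force: [0.8, -0.6, -0.6]
opening: 93.9
finger_force: 0.0
```

Run:
```python
from workcell import robot
from h import *
c=robot.read_camera("wrist"); np.savez("w1.npz",**c); cv2.imwrite("pics/w1.png",c["frame"][:,:,::-1])
print(c["R"].round(3),c["t"].round(1),(-c["R"].T@c["t"]).round(1)); print(robot.get_obs()["eef_pos"])
print(proj(c,[626,-294,85]))
P=cloud(c).reshape(-1,3); q=P[(abs(P[:,0]-626)<35)&(abs(P[:,1]+294)<35)&(P[:,2]>79)&(P[:,2]<95)]
print(len(q),q.min(0),q.max(0),((q.min(0)+q.max(0))/2))
```

```text
[[-0.04  -0.999  0.001]
 [-0.973  0.039  0.228]
 [-0.227  0.008 -0.974]] [-269.4  596.9  534.2] [ 691.6 -296.7  384.5]
[ 625.48428454 -294.18616281  205.40988379]
[318.84834457 225.91637754]
706 [ 615.08392606 -305.38428408   79.02514243] [ 638.80730252 -282.90927751   87.20218751] [ 626.94561429 -294.1467808    83.11366497]
```

View pics/w1.png

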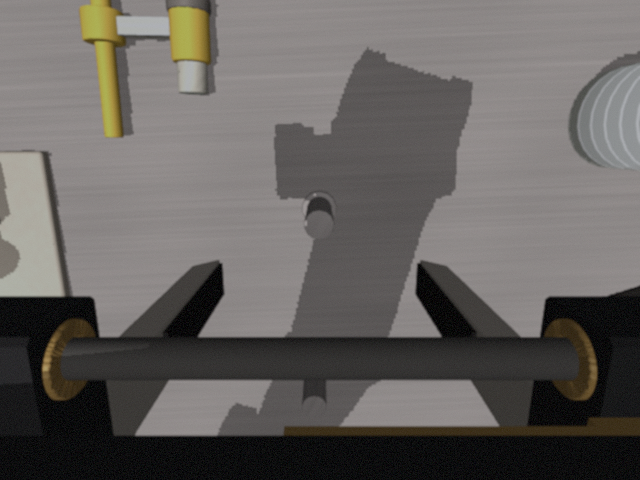

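The wrist view shows the gauge's top at (319,224), midway between the fingertips (222 and 418), so it is centred. I'm descending.

{"name": "apply_moves", "arguments": {
  "series": "1 0 20 0 0 0 1;0 0 30 0 0 0 1;0 0 35 0 0 0 1;0 0 35 0 0 0 1;0 0 25 0 0 0 1;0 0 14 0 0 0 1;0 0 5 0 0 0 1;0 0 0 0 0 0 1;0 0 0 0 0 0 -1;0 0 0 0 0 0 -1"
}}

```text
t: 3.05
eef_pos: [627.6, -294.1, 42.9]
tool_rot: [[0.999, -0.042, 0.002], [-0.042, -0.999, -0.001], [0.002, 0.001, -1.0]]
ft_force: [0.8, -0.4, 1.2]
opening: 81.2
finger_force: 0.0
```

{"name": "apply_moves", "arguments": {
  "series": "0 0 0 0 0 0 -1;0 0 0 0 0 0 -1;0 0 0 0 0 0 -1;0 0 0 0 0 0 -1;0 0 0 0 0 0 -1;0 0 0 0 0 0 -1;0 0 0 0 0 0 -1;0 0 0 0 0 0 -1"
}}

```text
t: 3.85
eef_pos: [626.8, -293.9, 41.4]
tool_rot: [[0.999, -0.042, -0.0], [-0.042, -0.999, 0.0], [-0.0, 0.0, -1.0]]
ft_force: [-0.1, -1.2, 0.1]
opening: 23.3
finger_force: 30.0
```

{"name": "apply_moves", "arguments": {
  "series": "0 0 -8 0 0 0 -1;0 0 -25 0 0 0 -1;0 0 -30 0 0 0 -1;-10 -10 -9 0 0 0 -1;-25 -20 0 0 0 0 -1;-28 -25 0 0 0 0 -1;-28 -30 0 0 0 0 -1;-25 -33 0 0 0 0 -1;-20 -33 0 0 0 0 -1;-8 -33 0 0 0 0 -1"
}}

```text
t: 4.85
eef_pos: [487.5, -102.4, 113.0]
tool_rot: [[0.999, -0.043, -0.001], [-0.043, -0.999, -0.0], [-0.001, 0.0, -1.0]]
ft_force: [1.2, -0.0, -2.6]
opening: 22.5
finger_force: 30.0
```

{"name": "apply_moves", "arguments": {
  "series": "-2 -33 0 0 0 0 -1;0 -33 0 0 0 0 -1;0 -30 0 0 0 0 -1;0 -25 0 0 0 0 -1;0 -20 0 0 0 0 -1;0 -11 0 0 0 0 -1;0 0 0 0 0 0 -1;0 0 0 0 0 0 -1;0 0 0 0 0 0 -1"
}}

```text
t: 5.75
eef_pos: [495.0, 46.8, 113.4]
tool_rot: [[0.999, -0.044, -0.0], [-0.044, -0.999, -0.0], [-0.0, 0.0, -1.0]]
ft_force: [-0.1, 0.1, -2.5]
opening: 23.1
finger_force: 30.0
```

Run:
```python
from workcell import robot
from h import *
print(robot.get_obs()["eef_pos"])
for n in ("wrist","scene","side"):
    c=robot.read_camera(n); np.savez(n+"2.npz",**c)
    cv2.imwrite(f"pics/{n}2.png",c["frame"][:,:,::-1])
    P=cloud(c).reshape(-1,3); f=c["frame"].reshape(-1,3).astype(int)
    pl=(abs(P[:,2]-12)<4)&(abs(P[:,0]-575)<140)&(abs(P[:,1]-45)<100)
    if n=="wrist":
        print("plate",cv2.minAreaRect(P[pl][:,:2].astype(np.float32)),pl.sum())
        d=pl&(f.max(1)<50)&(np.hypot(P[:,0]-494,P[:,1]-48)<45); print("inset",d.sum(),P[d].min(0),P[d].max(0))
    q=P[(P[:,2]>180)&(P[:,2]<200)&(np.hypot(P[:,0]-647,P[:,1]-41)<25)]; print(n,"post top",len(q),q.min(0).round(1),q.max(0).round(1)) if len(q) else 0
```

```text
[494.96419902  46.83996069 113.38284275]
plate ((553.5746459960938, 46.49298095703125), (150.42300415039062, 195.54885864257812), 87.69908142089844) 43258
inset 3311 [476.11887455  18.53446531   9.97416263] [526.66320534  79.55423034  14.46048677]
scene post top 59 [641.5  36.2 180.4] [657.8  51.8 195.6]
side post top 52 [637.2  30.9 180.3] [651.4  47.5 196.2]
```

View pics/wrist2.png

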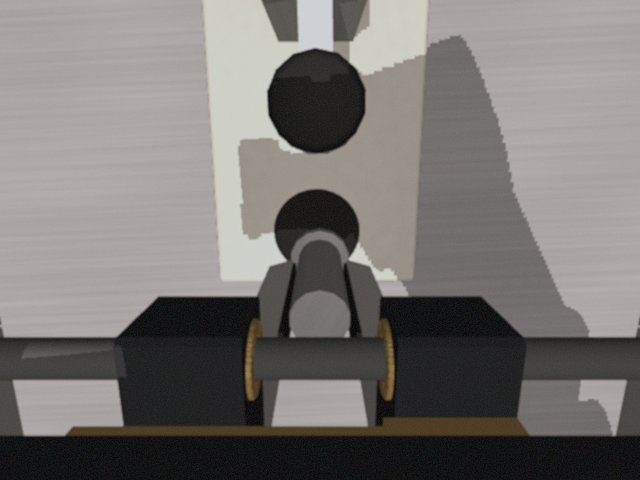

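The wrist view shows the held gauge's foot at about (320,250), over the inset (317,228). The camera head is at (316,100), clear of the fingers. The inset centre comes out at about (495,49).

{"name": "apply_moves", "arguments": {
  "series": "0 -2 10 0 0 0 -1;0 0 18 0 0 0 -1;0 0 15 0 0 0 -1;0 0 9 0 0 0 -1;0 0 4 0 0 0 -1;0 0 1 0 0 0 -1;0 0 1 0 0 0 -1;0 0 0 0 0 0 -1;0 0 0 0 0 0 -1"
}}

```text
t: 6.8
eef_pos: [495.6, 50.1, 55.9]
tool_rot: [[0.999, -0.043, 0.001], [-0.043, -0.999, 0.0], [0.001, -0.0, -1.0]]
ft_force: [-0.5, -0.5, -3.3]
opening: 22.7
finger_force: 30.0
```

{"name": "apply_moves", "arguments": {
  "series": "0 0 1 0 0 0 -1;0 0 1 0 0 0 -1;0 0 0 0 0 0 -1"
}}

```text
t: 7.1
eef_pos: [495.2, 50.1, 53.4]
tool_rot: [[0.999, -0.042, -0.0], [-0.042, -0.999, 0.0], [-0.0, -0.0, -1.0]]
ft_force: [0.3, 0.5, -1.9]
opening: 23.1
finger_force: 30.0
```

{"name": "apply_moves", "arguments": {
  "series": "0 0 0.5 0 0 0 -1;0 0 0.5 0 0 0 -1;0 0 0 0 0 0 -1;0 0 0 0 0 0 -1"
}}

```text
t: 7.5
eef_pos: [495.5, 50.1, 53.3]
tool_rot: [[0.999, -0.042, 0.0], [-0.042, -0.999, -0.0], [0.0, 0.0, -1.0]]
ft_force: [-4.9, -1.7, 15.9]
opening: 22.6
finger_force: 30.0
```

{"name": "apply_moves", "arguments": {
  "series": "0 0 -0.6 0 0 0 -1;0 0 0 0 0 0 -1;0 0 0 0 0 0 -0.4;0 0 0 0 0 0 0;0 0 0 0 0 0 0.3;0 0 0 0 0 0 0.3;0 0 0 0 0 0 0.3;0 0 0 0 0 0 0.3"
}}

```text
t: 8.3
eef_pos: [495.3, 50.1, 53.1]
tool_rot: [[0.999, -0.042, -0.0], [-0.042, -0.999, 0.0], [-0.0, -0.0, -1.0]]
ft_force: [0.2, -0.5, 0.1]
opening: 60.9
finger_force: 0.0
```

{"name": "apply_moves", "arguments": {
  "series": "0 0 -10 0 0 0 0.3;0 0 -25 0 0 0 0.3;0 0 -30 0 0 0 0.3;0 0 -40 0 0 0 0.3;0 0 -40 0 0 0 0.3;0 0 -35 0 0 0 0.3;0 0 -15 0 0 0 0.3;0 0 0 0 0 0 0.3;0 0 0 0 0 0 0.3;0 0 0 0 0 0 0.3"
}}

```text
t: 9.3
eef_pos: [494.7, 50.0, 247.2]
tool_rot: [[0.999, -0.042, -0.001], [-0.042, -0.999, -0.0], [-0.001, 0.0, -1.0]]
ft_force: [0.3, -0.9, 0.6]
opening: 61.2
finger_force: 0.0
```

Run:
```python
from workcell import robot
from h import *
print(robot.get_obs()["eef_pos"])
for n in ("wrist","side"):
    c=robot.read_camera(n); np.savez(n+"3.npz",**c)
    cv2.imwrite(f"pics/{n}3.png",c["frame"][:,:,::-1])
    P=cloud(c).reshape(-1,3)
    q=P[(P[:,2]>90)&(P[:,2]<104)&(np.hypot(P[:,0]-495,P[:,1]-49)<25)]; print(n,"gauge top",len(q),q.min(0).round(1),q.max(0).round(1))
    q=P[(P[:,2]>20)&(P[:,2]<60)&(np.hypot(P[:,0]-495,P[:,1]-49)<25)]; print(n,"gauge low",len(q),q.min(0).round(1),q.max(0).round(1))
    q=P[(P[:,2]>188)&(P[:,2]<202)&(np.hypot(P[:,0]-647,P[:,1]-41)<20)]; print(n,"post top",len(q),q.min(0).round(1),q.max(0).round(1)) if len(q) else 0
```

```text
[494.67704715  49.95183589 247.20091404]
wrist gauge top 597 [483.6  38.6  90.1] [507.2  61.4  98.9]
wrist gauge low 230 [488.3  34.1  20. ] [511.4  66.2  59.9]
side gauge top 74 [481.7  33.4  90.6] [503.7  61.   99. ]
side gauge low 99 [480.2  30.2  20.4] [506.2  49.7  59.9]
side post top 36 [637.   32.1 188.7] [651.   47.6 197.6]
```

View pics/wrist3.png

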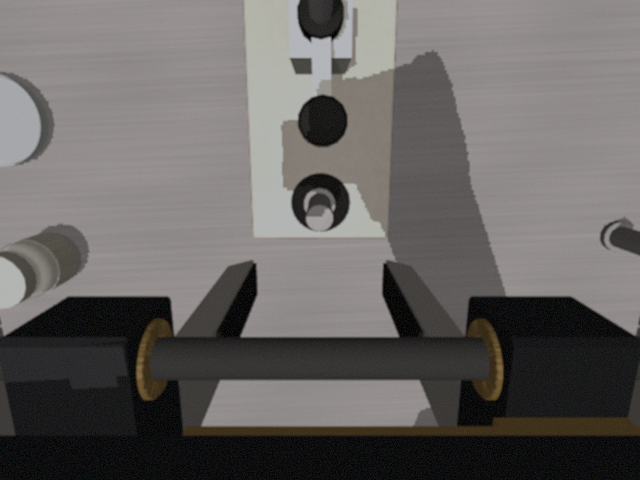

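The wrist view shows the gauge standing upright on the inset at (320,205), released and within about 1 mm of centre. Next I'm moving over the post.

{"name": "apply_moves", "arguments": {
  "series": "20 0 0 0 0 0 0.3;35 0 0 0 0 0 0.3;38 0 0 0 0 0 0.3;35 1 0 0 0 0 0.3;19 0 0 0 0 0 0.3;6 0 0 0 0 0 0.3;0 0 0 0 0 0 0.3;0 0 0 0 0 0 0.3;0 0 0 0 0 0 0.3"
}}

```text
t: 10.3
eef_pos: [647.3, 42.7, 248.4]
tool_rot: [[0.999, -0.042, 0.0], [-0.042, -0.999, 0.0], [0.0, -0.0, -1.0]]
ft_force: [1.2, -0.2, 0.1]
opening: 61.1
finger_force: 0.0
```

Run:
```python
from workcell import robot
from h import *
o=robot.get_obs();print(o["eef_pos"],o["tool_rot"].round(4).tolist())
c=robot.read_camera("wrist"); np.savez("wrist4.npz",**c)
cv2.imwrite("pics/wrist4.png",c["frame"][:,:,::-1])
P=cloud(c).reshape(-1,3); D=np.hypot(P[:,0]-648,P[:,1]-42)
for a,b,r in ((188,202,20),(130,185,14),(120,129,25),(88,96,40)):
    q=P[(P[:,2]>a)&(P[:,2]<b)&(D<r)]; print(a,b,len(q),q.min(0).round(1),q.max(0).round(1),np.median(q,0).round(1)) if len(q) else 0
q=P[(abs(P[:,2]-12)<4)&(abs(P[:,0]-575)<140)&(abs(P[:,1]-45)<100)]; print(cv2.minAreaRect(q[:,:2].astype(np.float32)),len(q))
```

```text
[647.29934029  42.74354832 248.36735769] [[0.9991, -0.0421, 0.0], [-0.0421, -0.9991, 0.0], [0.0, -0.0, -1.0]]
188 202 520 [640.6  34.7 188.1] [656.4  50.5 197.1] [649.1  42.6 194.8]
130 185 368 [648.3  34.7 130.3] [657.3  50.7 185. ] [655.5  42.5 161.4]
120 129 832 [636.8  25.9 120.3] [666.2  59.  128.9] [655.3  42.1 125.8]
88 96 1688 [625.1  16.7  89.3] [676.4  67.9  94.5] [662.4  41.8  92. ]
((591.990234375, 44.73886489868164), (150.04867553710938, 206.0265655517578), 87.72119140625) 16574
```

View pics/wrist4.png

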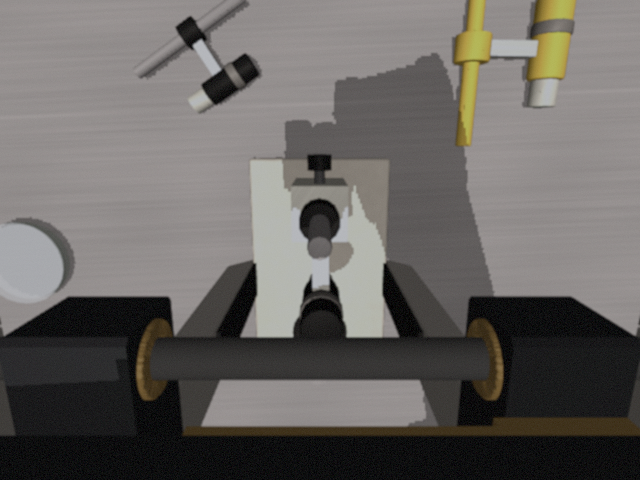

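The wrist view shows the post's top at (320,245), midway between the fingertips (257 and 384), with its arm pointing at the inset. Descending to the bare post.

{"name": "apply_moves", "arguments": {
  "series": "1 0 15 0 0 0 0.3;0 0 25 0 0 0 0.3;0 0 28 0 0 0 0.3;0 0 20 0 0 0 0.3;0 0 10 0 0 0 0.3;0 0 5 0 0 0 0.3;0 0 0 0 0 0 0.3;0 0 0 0 0 0 0.3;0 0 0 0 0 0 0.3"
}}

```text
t: 11.25
eef_pos: [649.6, 42.6, 146.1]
tool_rot: [[0.999, -0.042, 0.001], [-0.042, -0.999, 0.0], [0.001, -0.0, -1.0]]
ft_force: [-0.0, 0.3, 0.6]
opening: 61.1
finger_force: 0.0
```

{"name": "apply_moves", "arguments": {
  "series": "0 0 0 0 0 0 -0.2;0 0 0 0 0 0 -0.5;0 0 0 0 0 0 -0.6;0 0 0 0 0 0 -0.65;0 0 0 0 0 0 -0.65;0 0 0 0 0 0 -0.65"
}}

```text
t: 11.85
eef_pos: [649.1, 42.6, 145.1]
tool_rot: [[0.999, -0.042, -0.0], [-0.042, -0.999, 0.0], [-0.0, -0.0, -1.0]]
ft_force: [0.2, -0.0, -0.6]
opening: 18.2
finger_force: 0.0
```

{"name": "apply_moves", "arguments": {
  "series": "0 0 0 0 0 0 -0.7;0 0 0 0 0 0 -0.8;0 0 0 0 0 0 -1;0 0 0 0 0 0 -1;0 0 0 0 0 0 -1"
}}

```text
t: 12.35
eef_pos: [649.1, 42.6, 145.1]
tool_rot: [[0.999, -0.042, -0.0], [-0.042, -0.999, 0.0], [-0.0, -0.0, -1.0]]
ft_force: [0.4, 0.1, 0.0]
opening: 15.6
finger_force: 30.0
```

{"name": "apply_moves", "arguments": {
  "series": "0 0 -1 0 0 0 -1;0 0 -2 0 0 0 -1;0 0 -2 0 0 0 -1;0 0 -2 0 0 0 -1;0 0 -2 0 0 0 -1;0 0 -1 0 0 0 -1;0 0 0 0 0 0 -1;0 0 0 0 0 0 -1"
}}

```text
t: 13.15
eef_pos: [649.0, 42.5, 155.1]
tool_rot: [[0.999, -0.042, -0.0], [-0.042, -0.999, 0.0], [-0.0, -0.0, -1.0]]
ft_force: [-0.3, -0.2, -4.8]
opening: 15.5
finger_force: 30.0
```

The post rises freely: about its own weight (4.8 N) on the wrist and no side load.

{"name": "apply_moves", "arguments": {
  "series": "0 0 -2 0 0 0 -1;0 0 -3 0 0 0 -1;0 0 -4 0 0 0 -1;0 0 -4 0 0 0 -1;0 0 -4 0 0 0 -1;0 0 -4 0 0 0 -1;0 0 -3 0 0 0 -1;0 0 -2 0 0 0 -1;0 0 -1 0 0 0 -1;0 0 0 0 0 0 -1"
}}

```text
t: 14.15
eef_pos: [649.1, 42.6, 182.2]
tool_rot: [[0.999, -0.042, 0.0], [-0.042, -0.999, 0.0], [0.0, -0.0, -1.0]]
ft_force: [-1.3, 0.2, -4.4]
opening: 15.7
finger_force: 30.0
```

{"name": "apply_moves", "arguments": {
  "series": "0 0 0 0 0 0 -1;0 0 0 0 0 0 -1;0 0 0 0 0 0 -1"
}}

```text
t: 14.45
eef_pos: [649.1, 42.6, 182.0]
tool_rot: [[0.999, -0.042, -0.0], [-0.042, -0.999, 0.0], [-0.0, -0.0, -1.0]]
ft_force: [-1.3, -0.2, -4.2]
opening: 15.5
finger_force: 30.0
```

```bash
python3 - <<'E'
from workcell import robot
from h import *
o=robot.get_obs();print(o["t"],o["eef_pos"],o["ft_force"],o["wrist_torque"],o["finger_force"],o["opening"])
for n in ("scene","side"):
    c=robot.read_camera(n); np.savez(n+"5.npz",**c)
    a=proj(c,[570,45,80]).astype(int); f=c["frame"][:,:,::-1][a[1]-75:a[1]+75,a[0]-75:a[0]+75]
    cv2.imwrite(f"pics/{n}5.png",cv2.resize(f,None,fx=4,fy=4,interpolation=cv2.INTER_CUBIC)); print(a)
    for tag in ("0","5"):
        P=cloud(dict(np.load(n+tag+".npz"))).reshape(-1,3)
        q=P[(np.hypot(P[:,0]-573,P[:,1]-45)<22)&(P[:,2]>40)]; print(n,tag,"head z",np.percentile(q[:,2],[0,2,50,98]).round(1),len(q))
    g=P[(np.hypot(P[:,0]-495,P[:,1]-49)<12)]; print("gauge top",np.percentile(g[:,2],[90,98]))
E
cd pics; python3 -c "
import cv2,numpy as np
cv2.imwrite('both5.png',cv2.resize(np.hstack([cv2.imread('scene5.png'),cv2.imread('side5.png')]),(800,400)))"
```

```text
14.45 [649.11835681  42.57163924 182.02407661] [-1.31977164 -0.1970622  -4.23740543] [0.12553853 0.17133042 0.00112957] 29.998709857463837 15.4527806624184
[307 235]
scene 0 head z [ 55.4  61.3 135.8 159.1] 391
scene 5 head z [ 94.4  98.8 632.5 648.2] 495
gauge top [94.97369032 96.64963237]
[300 248]
side 0 head z [ 57.2  62.4 130.3 159.3] 461
side 5 head z [ 91.8  99.6 170.1 650. ] 535
gauge top [96.3705528  98.40212849]
```

View pics/both5.png

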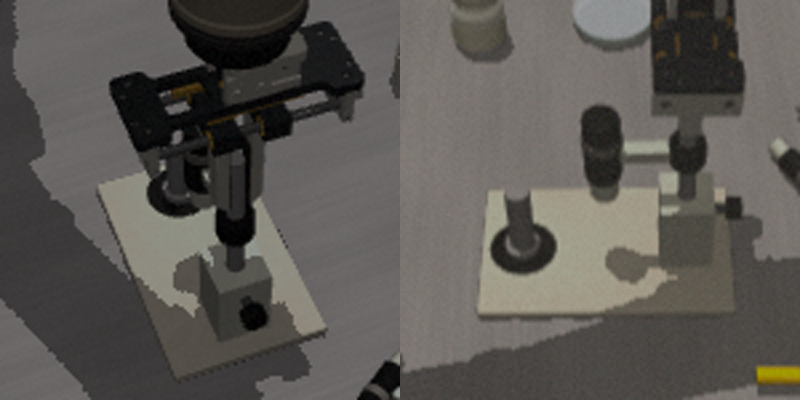

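The view shows the gauge upright on the inset and the lens rim level with its top. The head rose about 37 mm by both depth and TCP, and the post is still in the sleeve. I'm handing in.

```bash
python3 -c "
from workcell import robot
print(robot.hand_in())"
```

```text
the job is handed in; nothing more can be done
None
```

The job is handed in: the taller gauge stands released on the inset (about 1 mm off centre), and the post is held about 37 mm up in its sleeve with the lens rim level with the gauge's top; no verdict came back.

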